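# Check the sample stand for level with the ball dish

## Task

Check the sample stand for level: pick up the shallow dish by its handle bar with the loose steel ball in it, set it on the stand's round rim so that it sits home and level with its tongue pointing over the single stud, and let it rest there for a second. Then turn it a quarter turn anticlockwise (seen from above) until the tongue points over the middle of the pair of studs, and finish still gripping the bar, with the dish seated and level on the rim. Keep the dish level all the way so that the ball stays in the middle, never touch the ball, and leave the other things where they are.

Things in the scene. Friction and masses are not known exactly. Their poses are not given: they have to be found in the camera images.
- dish: Shallow round white glazed dish, 128 mm across, 0.3 kg, steel bail handle; at first stands on the brick. Origin: centre under its foot, z up; tongue and bar lie along x. Foot 10 mm high, tapering from 70 to 60 mm across; round it the flat underside (z = 10 mm, out to radius 62) rests on the rim. Hollow: a cone falling 8 degrees to the centre (z = 14 mm); its wall ends at z = 27 mm
- dish_bar (a point): Middle of the handle bar, 101 mm above the dish's origin. The bar is steel, 12 by 12 mm in section, 136 mm long, level, along the dish's x axis, straight over the centre, carried by two thin uprights at its ends (65 mm either side of centre); under the bar are 55 mm free above the ball. Axes as the dish's
- dish_tongue (a point): Tip of the tongue, a flat lug 22 mm wide that sticks out of the dish's edge on its +x side only; tip 82 mm from the centre, 16 mm above the origin. Axes as the dish's
- dish_hollow (a point): Lowest point of the hollow, at its centre. Axes as the dish's
- ball_center (a point): Centre of the loose steel ball, 26 mm across, 70 g, resting in the middle of the dish; it rolls very freely
- brick: Fixed plain terracotta brick 215 x 102 x 65 mm on which the dish stands at the start. Origin: centre of its underside; long side along its x
- stand: Fixed: dark steel slab 170 x 170 x 15 mm with a round terracotta collar, 96 mm outside, 80 mm inside, rim 65 mm above the table. Origin: centre of the slab's underside. With the dish home its foot is in the collar (5 mm play all round) and its origin is 55 mm above the stand's. x points to the single stud, y to the pair
- stand_rim (a point): Centre of the collar's mouth, at rim height. Axes as the stand's
- stand_single (a point): Top of the single upright steel stud, 10 mm thick, 28 mm high, on the slab 76 mm from the collar's axis; its top is 22 mm below the rim, so the tongue passes over it
- stand_pair (a point): Midway between the tops of the pair of studs (same studs, 26 mm apart), 76 mm from the collar's axis, a quarter turn anticlockwise from the single stud seen from above
- slip_a: Bystander: flat dark red brick slip 105 x 50 x 22 mm. Origin: centre of underside
- cored: Bystander: grey brick sample with six holes, 75 x 55 x 50 mm. Origin: centre of underside
- mug: Bystander: white mug 90 mm high, 76 mm across. Origin: centre of underside
- jar: Bystander: glass jar with steel cap, 75 mm high, 60 mm across. Origin: centre of underside
- brush: Bystander: brush 190 mm long, lying flat
- slip_b: Bystander: flat grey brick slip 100 x 50 x 22 mm. Origin: centre of underside
- slip_c: Bystander: flat terracotta brick slip 100 x 50 x 22 mm. Origin: centre of underside

How it is judged:
By the outcome, as a careful person would: the job done as asked, in the order asked, and still so for the second after the job is handed in, while the arm keeps its last pose, push and grip.
It also fails if it takes over 67 s, if anything falls off the work surface, if the arm or the gripper's body presses on something with over 40 N, if the wrist force passes 120 N, or if a joint passes its speed limit or range.

## Robot

A 6-joint arm with a two-finger parallel gripper is mounted at the origin on the work surface. World frame = base frame: x ahead of the robot, y to its left, z up, the work surface at z = 0. Lengths are in m, angles in rad, forces in N, time in s.
With the tool pointing down it reaches from about 0.3 to 0.775 m from the base axis. Payload 14.6 kg.
Tool frame: the origin (TCP) lies between the finger pads; the fingertips stand 14 mm ahead of it and the grasp point (between the pads) lies 5 mm behind it; z points along the fingers, y is the line along which they close (so a half turn about z gives the same grasp; the last joint's range is limited). The gripper opens to 94 mm and grips with 3 to 60 N. Pads are 16 mm wide; open, the fingers measure 119 mm over their backs; the gripper's body (75 mm by 177 mm) begins 78 mm behind the grasp point.
Start: joints at [-1.318, 0.3, 1.521, -0, 1.321, -0.067], TCP at [0.173, -0.522, 0.219] pointing down, gripper open.
Joint ranges: [-3.03, 3.03], [-0.79, 2.21], [0.23, 2.52], [-1.04, 4.18], [0, 3.07], [-2.55, 2.55]. Speed limits (rad/s): [2.22, 2.22, 2.57, 3.14, 3.14, 3.14].

## Interface

Orientations are given as [roll, pitch, yaw] about the fixed x, y, z axes, in that order (R = Rz(yaw) Ry(pitch) Rx(roll)).
In Python, from station import ctrl gives the robot as it stands. The module is installed in compiled form; this text tells all that it offers.
- The arm moves only by the tool move_arm, never from a script. Its argument "targets" is a list of rows, each a list of 7 numbers: the opening, from -1 (shut) to 1 (fully open), then the shift along the tool's x, y, z in units of 50 mm (1.0 is 50 mm), then the turn, a rotation vector about the tool's x, y, z in rad. A call has 1 to 12 rows; each row is the pose to reach, as a shift and turn from the pose commanded when the call began, along the tool's axes at that moment; what a row does not reach only later rows make up. A row lasts 1/10 s, in which the tool goes at most 50 mm and 8.59 degrees, less where a joint would pass 70% of its speed; a pose out of reach is approached as far as the arm can. A call with a gripper value outside its range is refused whole. The fingers move at their own pace and stop on an object; "grip_force" is the grip in N (left out, the last holds). Time passes only in rows, so rows that repeat a pose let the fingers close. It gives the time, the measured TCP pose, the force, the opening and the grip force at its end, in the units of the state.
- ctrl.get_obs(): the state, without advancing time (a new reading comes with each control period).
- ctrl.camera(name): name is "scene" or "side" or "wrist"; returns (picture, depth): 420x560x3 uint8, red, green, blue; 420x560 float32, m along the optical axis (not along the pixel's ray), 0 where there is no reading.
- ctrl.camera_params(name): a dict with "intrinsics" (3x3 intrinsics, pixels), "rvec" (rotation vector, rad) and "tvec" (3), from world to camera coordinates, as OpenCV has them; the wrist camera has in their place "T_tool_cam" (4x4, takes a point from camera to tool coordinates, whose origin is the TCP and whose axes are the flange's). Camera axes: x right, y down, z forward; pixel columns grow to the right and rows downward; lengths in m; the calibration is good to about 2 mm. The wrist camera is an equidistant fisheye: a pixel r from the principal point sees the ray r / f radians off the axis. A picture is of the moment at which its call begins: read the wrist's pose just before it. camera_params takes no time and is no camera call.
- ctrl.hand_in(): hands the job in; it is judged then, once.
Trained networks look in the newest picture that a camera, given by its name, has taken for a name from the list of things; names that differ only in an ending like _2 or _b are one class to them, and where a whole thing is asked for, a point or a joint stands for the part that bears it (a point fixed in the world has none). Each returns a list of dicts, best first, with "score" (0 to 1); they miss things now and then, are a little off and sometimes report something else, mostly with a low value. They report only what shows in the picture. A call takes as long as a camera call.
- ctrl.cut_out(camera, target): "region" (420x560 bool, what is visible of it) and "point" ([column, row] in pixels, amid what is visible of it).
- ctrl.tip_of(camera, target): "point" ([column, row] in pixels: a listed point, or the origin of a listed thing).
The state is a dict: "time_s": time; "qpos": joint angles; "joint_vel": joint speeds; "tau": joint torques, N m; "ee_pos": TCP position; "eef_rot": TCP orientation; "force": force on the tool from outside, world axes, zero at the start; "moment": the same for the moment, N m; "grip_width": finger opening in m; "grip_force": force on a finger pad.
Only numpy, scipy, OpenCV 4.12 (cv2) and the standard library are available. Lean on these libraries where they do the work, as an engineer would, in place of code of your own. Each camera call takes 0.05 s, during which the arm holds its last target. There are 200 camera calls.

## Working session

There is one attempt and no reset: what is moved stays moved. The work goes in short steps, Python scripts to look and compute and a tool call to move; the robot and the scene stay as the last step left them, time stands still between calls to the robot, and variables do not carry over. Pictures are saved under pics/ and viewed, at most 10 in all, crops included, and the job is handed in when it is done.

Besides the shell and the picture viewer there is one more tool, called in YAML: its name, and indented under it one key for each argument. move_arm: Moves the arm, as the interface text tells. Its arguments: {"type":"object","properties":{"targets":{"type":"array"},"grip_force":{"type":"number"}},"required":["targets"]}

```bash
mkdir -p pics
cat > h.py <<'E'
import numpy as np, cv2
from station import ctrl
from scipy.spatial.transform import Rotation as Rn
def cam(n):
    p=ctrl.camera_params(n); R=cv2.Rodrigues(np.array(p['rvec'],float))[0]
    return np.array(p['intrinsics']),R,np.array(p['tvec'],float).ravel()
def cloud(n,depth):
    K,R,t=cam(n); v,u=np.mgrid[:420,:560]
    P=np.stack([(u-K[0,2])/K[0,0]*depth,(v-K[1,2])/K[1,1]*depth,depth],-1)
    return (P-t)@R   # R^T(P-t)
def onplane(n,px,z):
    K,R,t=cam(n); d=R.T@np.linalg.inv(K)@[px[0],px[1],1]; c=-R.T@t
    return c+d*(z-c[2])/d[2]
E
python3 - <<'E'
from h import *
np.set_printoptions(precision=4,suppress=True)
ims=[]
zs=dict(dish_bar=.166,dish_tongue=.081,ball_center=.092,stand_rim=.065,stand_single=.043,stand_pair=.043,stand=0,brick=0)
for n in('scene','side'):
    im,d=ctrl.camera(n); cv2.imwrite(f'pics/{n}0.png',im[...,::-1]); np.savez(f'{n}0.npz',im=im,d=d)
    K,R,t=cam(n); print(n,-R.T@t)
    for k,z in zs.items():
        r=ctrl.tip_of(n,k)
        for q in r[:2]: print(k,round(q['score'],2),q['point'],onplane(n,q['point'],z))
o=ctrl.get_obs(); print(o['time_s'],o['ee_pos'],o['eef_rot'],o['grip_width'])
E
```

```text
scene [ 1.3449 -0.521   0.9722]
dish_bar 0.74 [321.7, 153.2] [0.4742 0.2669 0.166 ]
dish_tongue 0.66 [344.2, 180.8] [0.5309 0.313  0.081 ]
dish_tongue 0.52 [315.2, 171.8] [0.4466 0.2713 0.081 ]
ball_center 0.56 [320.0, 170.9] [0.4626 0.276  0.092 ]
stand_rim 0.97 [179.5, 265.1] [ 0.5339 -0.2334  0.065 ]
stand_rim 0.58 [186.3, 288.8] [ 0.6114 -0.2556  0.065 ]
stand_single 0.78 [184.3, 288.4] [ 0.5896 -0.2525  0.043 ]
stand_single 0.31 [89.3, 299.1] [ 0.4868 -0.4522  0.043 ]
stand_pair 0.86 [209.2, 261.3] [ 0.5469 -0.1582  0.043 ]
stand 0.9 [179.4, 280.4] [ 0.5235 -0.2378  0.    ]
brick 0.84 [315.0, 195.4] [ 0.4595  0.2657 -0.    ]
side [-0.2769  0.9797  1.0462]
dish_bar 0.91 [251.2, 247.5] [0.4635 0.2742 0.166 ]
dish_tongue 0.97 [221.0, 271.5] [0.5242 0.3326 0.081 ]
dish_tongue 0.66 [343.2, 187.6] [ 0.5274 -0.2241  0.081 ]
ball_center 0.4 [256.8, 267.9] [0.4546 0.2641 0.092 ]
stand_rim 0.85 [342.8, 189.5] [ 0.5348 -0.2338  0.065 ]
stand_single 0.84 [333.8, 183.4] [ 0.5995 -0.2701  0.043 ]
stand_pair 0.77 [330.5, 203.6] [ 0.5324 -0.1651  0.043 ]
stand 0.95 [343.7, 202.7] [ 0.5366 -0.2502  0.    ]
brick 0.91 [251.1, 291.8] [0.4679 0.2759 0.    ]
0.9 [ 0.1729 -0.5221  0.2194] [-3.1416  0.      0.3198] 0.09420265499532175
```

View pics/scene0.png

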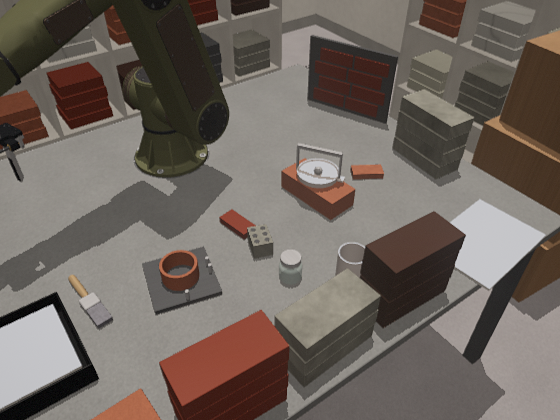

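View pics/side0.png

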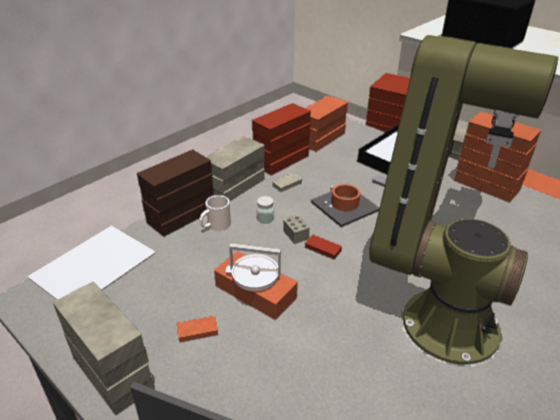

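Run:
```python
from h import *
np.set_printoptions(precision=4,suppress=True)
for n in('scene','side'):
    f=np.load(n+'0.npz'); P=cloud(n,f['d']).reshape(-1,3); P=P[f['d'].ravel()>0]
    near=lambda c,r:np.hypot(P[:,0]-c[0],P[:,1]-c[1])<r
    b=P[near((.467,.271),.085)&(P[:,2]>.158)&(P[:,2]<.18)]
    m=np.median(b,0); _,_,V=np.linalg.svd(b-b.mean(0)); s=(b-b.mean(0))@V[0]
    lo,hi=np.percentile(s,[1,99]); print(n,'bar',len(b),b.mean(0)+V[0]*(lo+hi)/2,hi-lo,np.arctan2(V[0,1],V[0,0]))
    r=P[near((.534,-.235),.08)&(abs(P[:,2]-.065)<.004)]
    if len(r)>10:
        (cx,cy),rad=cv2.minEnclosingCircle(r[:,:2].astype(np.float32)); print('rim',len(r),cx,cy,rad,np.median(r[:,2]))
    st=P[near((.534,-.235),.1)&(abs(P[:,2]-.043)<.005)]
    for c in [(.595,-.262),(.54,-.16)]:
        q=P[near(c,.035)&(abs(P[:,2]-.041)<.006)]; 
        if len(q): print('stud',len(q),np.median(q,0))
    sl=P[near((.534,-.24),.13)&(abs(P[:,2]-.015)<.004)]
    print('slab',cv2.minAreaRect(sl[:,:2].astype(np.float32)))
    bt=P[near((.46,.27),.14)&(abs(P[:,2]-.065)<.003)]; print('brick',cv2.minAreaRect(bt[:,:2].astype(np.float32)))
```

```text
scene bar 248 [0.4591 0.2694 0.1673] 0.13364954207851587 0.5771416992181556
rim 250 0.5257036685943604 -0.23289750516414642 0.04944313317537308 0.06295128961069993
stud 58 [ 0.5699 -0.2526  0.0419]
stud 32 [ 0.5411 -0.1607  0.0407]
slab ((0.5257169008255005, -0.23413562774658203), (0.1698363870382309, 0.1733379364013672), 76.15070343017578)
brick ((0.4634937644004822, 0.2654752731323242), (0.21659763157367706, 0.10535949468612671), 7.288185119628906)
side bar 312 [0.4516 0.2751 0.1682] 0.13365799975666004 -2.5713483429359942
rim 126 0.5223435163497925 -0.22881291806697845 0.051196303218603134 0.0636890117708122
stud 9 [ 0.5941 -0.2477  0.0385]
stud 34 [ 0.5298 -0.1647  0.0399]
slab ((0.5195304155349731, -0.2307557761669159), (0.17336231470108032, 0.1780948042869568), 76.82596588134766)
brick ((0.45736587047576904, 0.2704589366912842), (0.2153209149837494, 0.10456809401512146), 7.161756992340088)
```

Pictures: in the scene view the dish stands on the brick with its bar at (320,153) and its tongue at (343,180). The stand is at (180,270), with the single stud at (187,293) and the pair at (208,262). The side view agrees: bar (252,248), tongue (228,270), stand (345,195). I'll go over the stand first for a closer look.

move_arm:
  targets:
    - [1, 8.49, -3.3, -1.6, 0, 0, 0]
    - [1, 8.49, -3.3, -1.6, 0, 0, 0]
    - [1, 8.49, -3.3, -1.6, 0, 0, 0]
    - [1, 8.49, -3.3, -1.6, 0, 0, 0]
    - [1, 8.49, -3.3, -1.6, 0, 0, 0]
    - [1, 8.49, -3.3, -1.6, 0, 0, 0]
    - [1, 8.49, -3.3, -1.6, 0, 0, 0]
    - [1, 8.49, -3.3, -1.6, 0, 0, 0]
    - [1, 8.49, -3.3, -1.6, 0, 0, 0]
    - [1, 8.49, -3.3, -1.6, 0, 0, 0]
    - [1, 8.49, -3.3, -1.6, 0, 0, 0]
    - [1, 8.49, -3.3, -1.6, 0, 0, 0]

```text
time_s: 2.1
ee_pos: [0.5233, -0.2327, 0.2991]
eef_rot: [-3.141, 0.001, 0.319]
force: [-0.8, -0.4, -0.4]
grip_width: 0.094
grip_force: 0.0
```

```bash
cat >> h.py <<'E'
def wrist(tag):
    o=ctrl.get_obs(); im,d=ctrl.camera('wrist'); cv2.imwrite(f'pics/{tag}.png',im[...,::-1])
    p=ctrl.camera_params('wrist'); K=np.array(p['intrinsics']); T=np.array(p['T_tool_cam'])
    W=np.eye(4); W[:3,:3]=Rn.from_euler('xyz',o['eef_rot']).as_matrix(); W[:3,3]=o['ee_pos']; W=W@T
    def ray(px):
        px=np.asarray(px,float); a=(px-[K[0,2],K[1,2]])/[K[0,0],K[1,1]]; th=np.linalg.norm(a,axis=-1,keepdims=True)
        return np.concatenate([a/np.maximum(th,1e-9)*np.sin(th),np.cos(th)],-1)
    def plane(px,z):
        d_=ray(px)@W[:3,:3].T; return W[:3,3]+d_*((z-W[2,3])/d_[...,2:])
    v,u=np.mgrid[:420,:560]; r=ray(np.stack([u,v],-1)); P=r/np.where(abs(r[...,2:])<.05,.05,r[...,2:])*d[...,None]
    P=P@W[:3,:3].T+W[:3,3]; P[(d<=0)|(r[...,2]<.1)]=np.nan
    return o,im,d,P,plane
E
python3 - <<'E'
from h import *
np.set_printoptions(precision=4,suppress=True)
o,im,d,P,plane=wrist('w1'); print(o['time_s'],o['ee_pos'],o['eef_rot'],o['qpos']); print(ctrl.camera_params('wrist'))
for k,z in dict(stand_rim=.065,stand_single=.043,stand_pair=.043,stand=0).items():
    for q in ctrl.tip_of('wrist',k)[:2]: print(k,q['score'],q['point'],plane(q['point'],z))
Q=P.reshape(-1,3); Q=Q[~np.isnan(Q[:,0])]
near=np.hypot(Q[:,0]-.525,Q[:,1]+.232)
r=Q[(near<.075)&(abs(Q[:,2]-.065)<.004)]; print('rim',len(r),cv2.minEnclosingCircle(r[:,:2].astype(np.float32)),np.median(r,0))
sl=Q[(near<.13)&(abs(Q[:,2]-.015)<.004)]; print('slab',cv2.minAreaRect(sl[:,:2].astype(np.float32)))
E
```

```text
2.1 [ 0.5233 -0.2327  0.2991] [-3.1413  0.0006  0.3195] [-0.4822  0.3061  1.3299 -0.0002  1.5062  0.7691]
{'intrinsics': array([[325.1923,   0.    , 282.4511],
       [  0.    , 325.1923, 214.281 ],
       [  0.    ,   0.    ,   1.    ]]), 'T_tool_cam': array([[-0.0006, -0.9578, -0.2875,  0.084 ],
       [ 1.    , -0.0005, -0.0002, -0.0011],
       [ 0.0001, -0.2875,  0.9578, -0.1642],
       [ 0.    ,  0.    ,  0.    ,  1.    ]])}
stand_rim 0.64 [282.8, 183.9] [ 0.5267 -0.2307  0.065 ]
stand_rim 0.2 [235.8, 158.0] [ 0.5399 -0.1652  0.065 ]
stand_single 0.8 [316.5, 136.9] [ 0.5952 -0.2537  0.043 ]
stand_pair 0.68 [236.5, 153.3] [ 0.5426 -0.162   0.043 ]
stand 0.83 [284.5, 176.3] [ 0.5257 -0.2336  0.    ]
rim 1336 ((0.5230405330657959, -0.23373942077159882), 0.04834233596920967) [ 0.5243 -0.2337  0.0638]
slab ((0.5228541493415833, -0.23355510830879211), (0.17131458222866058, 0.17084859311580658), 76.24739074707031)
```

View pics/w1.png

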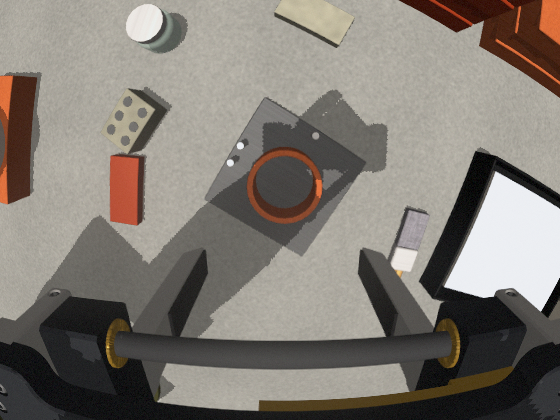

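The wrist view shows the collar at (284,186), the single stud at (316,136) and the pair near (235,155). That puts the stand at (0.524,-0.233) with yaw about -0.245. Next stop is above the bar.

move_arm:
  targets:
    - [1, 1.9, -10.0, 0.58, 0, 0, -0.253]
    - [1, 1.9, -10.0, 0.58, 0, 0, -0.253]
    - [1, 1.9, -10.0, 0.58, 0, 0, -0.253]
    - [1, 1.9, -10.0, 0.58, 0, 0, -0.253]
    - [1, 1.9, -10.0, 0.58, 0, 0, -0.253]
    - [1, 1.9, -10.0, 0.58, 0, 0, -0.253]
    - [1, 1.9, -10.0, 0.58, 0, 0, -0.253]
    - [1, 1.9, -10.0, 0.58, 0, 0, -0.253]
    - [1, 1.9, -10.0, 0.58, 0, 0, -0.253]
    - [1, 1.9, -10.0, 0.58, 0, 0, -0.253]
    - [1, 1.9, -10.0, 0.58, 0, 0, -0.253]
    - [1, 1.9, -10.0, 0.58, 0, 0, -0.253]

```text
time_s: 3.55
ee_pos: [0.4567, 0.2731, 0.2701]
eef_rot: [-3.142, 0.001, 0.575]
force: [0.8, -0.1, -0.2]
grip_width: 0.0943
grip_force: 0.0
```

Run:
```python
from h import *
np.set_printoptions(precision=4,suppress=True)
o,im,d,P,plane=wrist('w2'); print(o['time_s'],o['ee_pos'],o['eef_rot'],o['qpos'])
for k,z in dict(dish_bar=.166,dish_tongue=.081,ball_center=.092).items():
    for q in ctrl.tip_of('wrist',k)[:2]: print(k,q['score'],q['point'],plane(q['point'],z))
Q=P.reshape(-1,3); Q=Q[~np.isnan(Q[:,0])]
near=np.hypot(Q[:,0]-.456,Q[:,1]-.272)
b=Q[(near<.08)&(abs(Q[:,2]-.170)<.006)]; print('bar',len(b),np.median(b,0),cv2.minAreaRect(b[:,:2].astype(np.float32)))
r=Q[(near<.075)&(abs(Q[:,2]-.092)<.003)]; print('dish edge',len(r),cv2.minEnclosingCircle(r[:,:2].astype(np.float32)))
```

```text
3.55 [0.4567 0.2731 0.2701] [-3.1416  0.0006  0.5746] [ 0.4702  0.2254  1.4968 -0.      1.42    1.4664]
dish_bar 0.87 [285.4, 219.7] [0.4564 0.2713 0.166 ]
dish_bar 0.43 [280.8, 192.2] [0.4748 0.2879 0.166 ]
dish_tongue 0.89 [284.9, 124.9] [0.5232 0.3144 0.081 ]
ball_center 0.51 [280.2, 200.0] [0.4527 0.2749 0.092 ]
bar 2045 [0.4603 0.2759 0.1709] ((0.4544728696346283, 0.2723693549633026), (0.13560469448566437, 0.01219334825873375), 32.69049072265625)
dish edge 1452 ((0.4564265012741089, 0.2727683186531067), 0.06653480976819992)
```

View pics/w2.png

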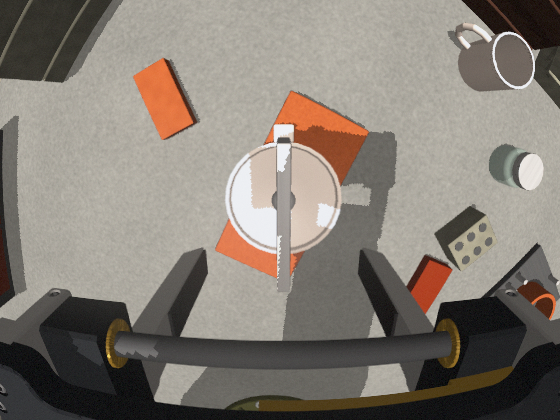

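The view shows the bar at (284,215), the tongue at (284,130) away from the wrist camera's bottom, and the ball at (283,200). The bar is 1 mm off the hand, so I go down.

move_arm:
  targets:
    - [0.2, -0.03, 0, 0.4, 0, 0, 0]
    - [0.0, -0.03, 0, 0.8, 0, 0, 0]
    - [-0.2, -0.03, 0, 1.2, 0, 0, 0]
    - [-0.2, -0.03, 0, 1.6, 0, 0, 0]
    - [-0.2, -0.03, 0, 1.9, 0, 0, 0]
    - [-0.2, -0.03, 0, 2.08, 0, 0, 0]
    - [-0.2, -0.03, 0, 2.18, 0, 0, 0]
    - [-0.2, -0.03, 0, 2.18, 0, 0, 0]
    - [-0.2, -0.03, 0, 2.18, 0, 0, 0]
  grip_force: 8

```text
time_s: 4.65
ee_pos: [0.4561, 0.2716, 0.1621]
eef_rot: [3.141, -0.001, 0.573]
force: [0.7, -0.0, 0.1]
grip_width: 0.0377
grip_force: 0.0
```

move_arm:
  targets:
    - [-0.5, 0, 0, 0, 0, 0, 0]
    - [-0.6, 0, 0, 0, 0, 0, 0]
    - [-0.65, 0, 0, 0, 0, 0, 0]
    - [-0.7, 0, 0, 0, 0, 0, 0]
    - [-0.72, 0, 0, 0, 0, 0, 0]
    - [-0.74, 0, 0, 0, 0, 0, 0]
    - [-0.76, 0, 0, 0, 0, 0, 0]
    - [-0.78, 0, 0, 0, 0, 0, 0]
    - [-1, 0, 0, 0, 0, 0, 0]
    - [-1, 0, 0, 0, 0, 0, 0]
    - [-1, 0, 0, 0, 0, 0, 0]
    - [-1, 0, 0, 0, 0, 0, 0]
  grip_force: 8

```text
time_s: 5.85
ee_pos: [0.4557, 0.2717, 0.1614]
eef_rot: [-3.142, 0.0, 0.573]
force: [-0.5, 0.4, 0.0]
grip_width: 0.0118
grip_force: 8.0
```

move_arm:
  targets:
    - [-1, 0, 0, 0, 0, 0, 0]
    - [-1, 0, 0, 0, 0, 0, 0]
    - [-1, 0, 0, 0, 0, 0, 0]
    - [-1, 0, 0, 0, 0, 0, 0]
    - [-1, 0, 0, 0, 0, 0, 0]
  grip_force: 50

```text
time_s: 6.35
ee_pos: [0.4557, 0.2717, 0.1615]
eef_rot: [-3.142, 0.0, 0.573]
force: [-0.3, 0.0, 0.3]
grip_width: 0.0115
grip_force: 50.0
```

move_arm:
  targets:
    - [-1, 0, 0, -0.01, 0, 0, 0]
    - [-1, 0, 0, -0.04, 0, 0, 0]
    - [-1, 0, 0, -0.09, 0, 0, 0]
    - [-1, 0, 0, -0.17, 0, 0, 0]
    - [-1, 0, 0, -0.29, 0, 0, 0]
    - [-1, 0, 0, -0.43, 0, 0, 0]
    - [-1, 0, 0, -0.58, 0, 0, 0]
    - [-1, 0, 0, -0.72, 0, 0, 0]
    - [-1, 0, 0, -0.84, 0, 0, 0]
    - [-1, 0, 0, -0.93, 0, 0, 0]
    - [-1, 0, 0, -0.98, 0, 0, 0]
    - [-1, 0, 0, -1.0, 0, 0, 0]

```text
time_s: 7.55
ee_pos: [0.4557, 0.2717, 0.2116]
eef_rot: [-3.142, -0.0, 0.573]
force: [0.2, -0.3, -3.3]
grip_width: 0.0115
grip_force: 50.0
```

```bash
cat >> h.py <<'E'
def dishcheck(tag):
    "dish edge plane/centre in tool frame and ball offset"
    o,im,d,P,plane=wrist(tag); e=np.array(o['ee_pos']); ps=o['eef_rot'][2]
    Rz=np.array([[np.cos(ps),np.sin(ps),0],[-np.sin(ps),np.cos(ps),0],[0,0,1]])
    Q=P.reshape(-1,3); Q=Q[~np.isnan(Q[:,0])]; Q=(Q-e)@Rz.T     # x along tool x, z up
    rr=np.hypot(Q[:,0],Q[:,1]); m=(rr<.071)&(rr>.057)&(abs(Q[:,2]+.069)<.012)
    # top edge: highest points
    E=Q[m]; E=E[(abs(E[:,1])>.012)]
    for _ in range(3):
        A=np.c_[E[:,:2],np.ones(len(E))]; c=np.linalg.lstsq(A,E[:,2],rcond=None)[0]; res=E[:,2]-A@c; E=E[(res>-.002)]
    print(o['time_s'],e,'rot',o['eef_rot'],'F',o['force'],'edge n',len(E),'z',c[2],'tilt deg x,y',np.degrees(c[:2]))
    (cx,cy),r=cv2.minEnclosingCircle(E[:,:2].astype(np.float32)); print('edge centre',cx,cy,r)
    for q in ctrl.cut_out('wrist','ball_center')[:1]:
        p=plane(q['point'],e[2]-.069); print('ball',q['score'],(p-e)@Rz.T,q['point'],q['region'].sum())
    for q in ctrl.tip_of('wrist','dish_tongue')[:1]:
        p=plane(q['point'],e[2]-.080); v=p-e; print('tongue',q['score'],v@Rz.T)
    return o
E
python3 -c "
from h import *
np.set_printoptions(precision=4,suppress=True)
dishcheck('w3')"
```

```text
7.55 [0.4557 0.2717 0.2116] rot [-3.1416 -0.0001  0.5728] F [ 0.2458 -0.2621 -3.3407] edge n 2287 z -0.07087919781868604 tilt deg x,y [ 0.2827 -0.0914]
edge centre -0.0011954351793974638 0.0013082587393000722 0.06429267674684525
ball 0.73 [ 0.1594 -0.2029 -0.069 ] [520.4, 52.1] 5050
tongue 0.59 [ 0.079   0.0004 -0.08  ]
```

View pics/w3.png

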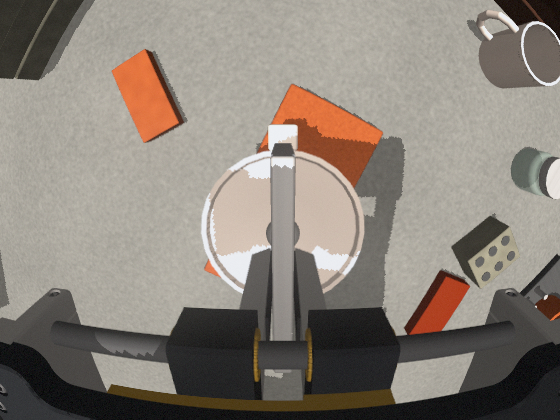

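The view shows the dish clear of the brick by 50 mm and level to 0.3°, with the ball centred at (283,233) and the tongue at (283,133). Now I'll turn above the brick, then carry it over.

move_arm:
  targets:
    - [-1, 0, 0, 0, 0, 0, 0.01]
    - [-1, 0, 0, 0, 0, 0, 0.05]
    - [-1, 0, 0, 0, 0, 0, 0.12]
    - [-1, 0, 0, 0, 0, 0, 0.21]
    - [-1, 0, 0, 0, 0, 0, 0.32]
    - [-1, 0, 0, 0, 0, 0, 0.43]
    - [-1, 0, 0, 0, 0, 0, 0.54]
    - [-1, 0, 0, 0, 0, 0, 0.64]
    - [-1, 0, 0, 0, 0, 0, 0.72]
    - [-1, 0, 0, 0, 0, 0, 0.78]
    - [-1, 0, 0, 0, 0, 0, 0.81]
    - [-1, 0, 0, 0, 0, 0, 0.818]

```text
time_s: 8.9
ee_pos: [0.4557, 0.2717, 0.2113]
eef_rot: [3.141, 0.0, -0.246]
force: [-0.6, 0.2, -3.5]
grip_width: 0.0115
grip_force: 50.0
```

move_arm:
  targets:
    - [-1, 0.015, 0.037, 0, 0, 0, 0]
    - [-1, 0.044, 0.111, 0, 0, 0, 0]
    - [-1, 0.089, 0.223, 0, 0, 0, 0]
    - [-1, 0.148, 0.372, 0, 0, 0, 0]
    - [-1, 0.222, 0.557, 0, 0, 0, 0]
    - [-1, 0.311, 0.78, 0, 0, 0, 0]
    - [-1, 0.415, 1.04, 0, 0, 0, 0]
    - [-1, 0.534, 1.337, 0, 0, 0, 0]
    - [-1, 0.652, 1.635, 0, 0, 0, 0]
    - [-1, 0.771, 1.932, 0, 0, 0, 0]
    - [-1, 0.889, 2.229, 0, 0, 0, 0]
    - [-1, 1.008, 2.526, 0, 0, 0, 0]

```text
time_s: 10.1
ee_pos: [0.474, 0.1354, 0.2115]
eef_rot: [-3.142, -0.0, -0.246]
force: [-0.7, 0.8, -4.4]
grip_width: 0.0114
grip_force: 50.0
```

move_arm:
  targets:
    - [-1, 0.119, 0.297, 0, 0, 0, 0]
    - [-1, 0.237, 0.594, 0, 0, 0, 0]
    - [-1, 0.356, 0.892, 0, 0, 0, 0]
    - [-1, 0.474, 1.189, 0, 0, 0, 0]
    - [-1, 0.593, 1.486, 0, 0, 0, 0]
    - [-1, 0.711, 1.783, 0, 0, 0, 0]
    - [-1, 0.83, 2.081, 0, 0, 0, 0]
    - [-1, 0.949, 2.378, 0, 0, 0, 0]
    - [-1, 1.067, 2.675, 0, 0, 0, 0]
    - [-1, 1.186, 2.972, 0, 0, 0, 0]
    - [-1, 1.304, 3.269, 0, 0, 0, 0]
    - [-1, 1.423, 3.567, 0, 0, 0, 0]

```text
time_s: 11.3
ee_pos: [0.4994, -0.0549, 0.2115]
eef_rot: [3.142, -0.0, -0.246]
force: [1.0, -0.3, -3.2]
grip_width: 0.0111
grip_force: 50.0
```

move_arm:
  targets:
    - [-1, 0.119, 0.297, 0, 0, 0, 0]
    - [-1, 0.237, 0.594, 0, 0, 0, 0]
    - [-1, 0.356, 0.892, 0, 0, 0, 0]
    - [-1, 0.474, 1.189, 0, 0, 0, 0]
    - [-1, 0.593, 1.486, 0, 0, 0, 0]
    - [-1, 0.711, 1.783, 0, 0, 0, 0]
    - [-1, 0.83, 2.081, 0, 0, 0, 0]
    - [-1, 0.934, 2.341, 0, 0, 0, 0]
    - [-1, 1.033, 2.589, 0, 0, 0, 0]
    - [-1, 1.121, 2.811, 0, 0, 0, 0]
    - [-1, 1.196, 2.997, 0, 0, 0, 0]
    - [-1, 1.255, 3.146, 0, 0, 0, 0]

```text
time_s: 12.5
ee_pos: [0.5225, -0.222, 0.2114]
eef_rot: [-3.142, 0.0, -0.245]
force: [0.2, 0.7, -4.3]
grip_width: 0.0112
grip_force: 50.0
```

move_arm:
  targets:
    - [-1, 0.044, 0.111, 0, 0, 0, 0]
    - [-1, 0.074, 0.186, 0, 0, 0, 0]
    - [-1, 0.089, 0.223, 0, 0, 0, 0]
    - [-1, 0.089, 0.223, 0, 0, 0, 0]
    - [-1, 0.089, 0.223, 0, 0, 0, 0]
    - [-1, 0.089, 0.223, 0, 0, 0, 0]

```text
time_s: 13.1
ee_pos: [0.524, -0.2328, 0.2115]
eef_rot: [-3.142, -0.0, -0.245]
force: [0.4, -0.1, -4.2]
grip_width: 0.0114
grip_force: 50.0
```

```bash
python3 -c "
from h import *
np.set_printoptions(precision=4,suppress=True)
dishcheck('w4')
for n in('scene','side'):
    im,d=ctrl.camera(n); P=cloud(n,d).reshape(-1,3); P=P[d.ravel()>0]
    b=P[(np.hypot(P[:,0]-.524,P[:,1]+.233)<.09)&(abs(P[:,2]-.065)<.004)]
    c=P[(np.hypot(P[:,0]-.524,P[:,1]+.233)<.085)&(abs(P[:,2]-.142)<.004)]
    print(n,len(b),len(c),cv2.minEnclosingCircle(c[:,:2].astype(np.float32)))
    cv2.imwrite(f'pics/{n}4.png',im[...,::-1])
a=cv2.imread('pics/scene4.png')[180:340,90:290]; b=cv2.imread('pics/side4.png')[120:240,270:420]
w=cv2.imread('pics/w4.png')
cv2.imwrite('pics/m4.png',np.hstack([cv2.resize(a,(400,320)),cv2.resize(b,(400,320))]))
"
```

```text
13.1 [ 0.524  -0.2328  0.2115] rot [-3.1415 -0.0001 -0.2449] F [ 0.4437 -0.0563 -4.2435] edge n 2264 z -0.07084683328808876 tilt deg x,y [ 0.2174 -0.0715]
edge centre -0.002158081391826272 0.0010387459769845009 0.06434885412454605
ball 0.49 [-0.0015  0.0123 -0.069 ] [267.5, 233.0] 157
tongue 0.94 [ 0.0772 -0.0001 -0.08  ]
scene 148 277 ((0.526241660118103, -0.23376032710075378), 0.06738743931055069)
side 97 143 ((0.5183490514755249, -0.22964325547218323), 0.06874622404575348)
```

View pics/m4.png

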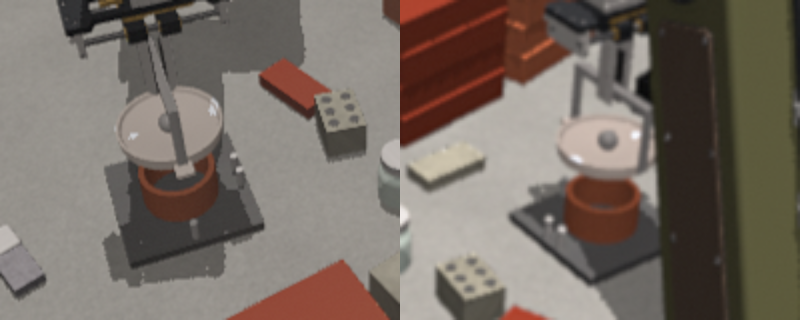

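The crops show the dish level over the collar, the ball in the middle and the tongue on the single-stud side. Lowering.

move_arm:
  targets:
    - [-1, 0.01, 0, 0.02, 0, 0, 0]
    - [-1, 0.02, 0, 0.06, 0, 0, 0]
    - [-1, 0.02, 0, 0.13, 0, 0, 0]
    - [-1, 0.02, 0, 0.23, 0, 0, 0]
    - [-1, 0.02, 0, 0.36, 0, 0, 0]
    - [-1, 0.02, 0, 0.5, 0, 0, 0]
    - [-1, 0.02, 0, 0.64, 0, 0, 0]
    - [-1, 0.02, 0, 0.77, 0, 0, 0]
    - [-1, 0.02, 0, 0.88, 0, 0, 0]
    - [-1, 0.02, 0, 0.96, 0, 0, 0]
    - [-1, 0.02, 0, 1.02, 0, 0, 0]
    - [-1, 0.02, 0, 1.06, 0, 0, 0]

```text
time_s: 14.55
ee_pos: [0.525, -0.2333, 0.1583]
eef_rot: [-3.142, -0.0, -0.245]
force: [-0.4, -0.8, -4.2]
grip_width: 0.0115
grip_force: 50.0
```

move_arm:
  targets:
    - [-1, 0, 0, 0.02, 0, 0, 0]
    - [-1, 0, 0, 0.04, 0, 0, 0]
    - [-1, 0, 0, 0.06, 0, 0, 0]
    - [-1, 0, 0, 0.08, 0, 0, 0]
    - [-1, 0, 0, 0.1, 0, 0, 0]
    - [-1, 0, 0, 0.1, 0, 0, 0]

```text
time_s: 15.15
ee_pos: [0.5249, -0.2333, 0.1533]
eef_rot: [-3.142, 0.0, -0.245]
force: [0.2, -1.0, -4.3]
grip_width: 0.012
grip_force: 50.0
```

move_arm:
  targets:
    - [-1, 0, 0, 0.01, 0, 0, 0]
    - [-1, 0, 0, 0.02, 0, 0, 0]
    - [-1, 0, 0, 0.03, 0, 0, 0]
    - [-1, 0, 0, 0.03, 0, 0, 0]

```text
time_s: 15.55
ee_pos: [0.525, -0.2333, 0.1519]
eef_rot: [-3.142, 0.0, -0.245]
force: [0.8, -0.6, -3.2]
grip_width: 0.0115
grip_force: 50.0
```

move_arm:
  targets:
    - [-1, 0, 0, 0.01, 0, 0, 0]
    - [-1, 0, 0, 0.02, 0, 0, 0]
    - [-1, 0, 0, 0.02, 0, 0, 0]
    - [-1, 0, 0, 0.02, 0, 0, 0]

```text
time_s: 15.95
ee_pos: [0.5251, -0.2334, 0.1515]
eef_rot: [3.141, -0.001, -0.245]
force: [-3.2, 1.1, 4.5]
grip_width: 0.0114
grip_force: 50.0
```

```bash
python3 -c "
from h import *
np.set_printoptions(precision=4,suppress=True)
o=dishcheck('w5'); print(o['moment'])
a=[]
for n,(r0,r1,c0,c1) in dict(scene=(200,320,110,260),side=(120,240,270,420)).items():
    im,d=ctrl.camera(n); a.append(cv2.resize(im[r0:r1,c0:c1,::-1],(400,320)))
cv2.imwrite('pics/m5.png',np.hstack(a))
"
```

```text
15.95 [ 0.5251 -0.2334  0.1515] rot [ 3.1415 -0.0006 -0.2452] F [-3.2189  1.0509  4.5101] edge n 2269 z -0.07080374838891247 tilt deg x,y [ 0.2547 -0.0546]
edge centre -0.002206390956416726 0.0009406112367287278 0.06432684510946274
ball 0.64 [-0.0019  0.0115 -0.069 ] [268.6, 233.6] 152
tongue 0.87 [ 0.0793 -0.0007 -0.08  ]
[0.3241 0.5736 0.0521]
```

View pics/m5.png

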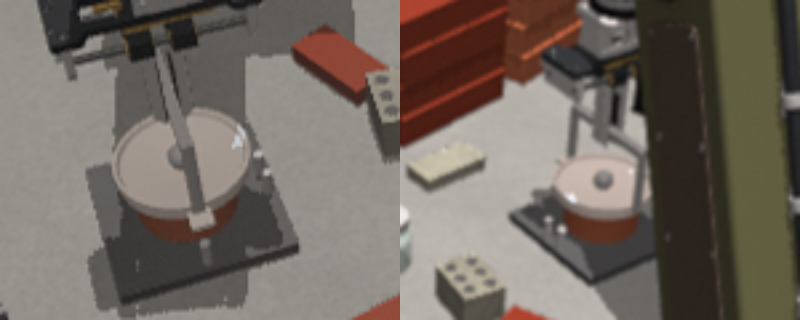

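The dish sits on the collar with its tongue right over the single stud and the ball mid-dish. I'll loosen the grip a little so it settles flat, then rest over a second.

move_arm:
  targets:
    - [-1, 0, 0, 0, 0, 0, 0]
    - [-1, 0, 0, 0, 0, 0, 0]
    - [-1, 0, 0, 0, 0, 0, 0]
    - [-1, 0, 0, 0, 0, 0, 0]
    - [-1, 0, 0, 0, 0, 0, 0]
    - [-1, 0, 0, 0, 0, 0, 0]
    - [-1, 0, 0, 0, 0, 0, 0]
    - [-1, 0, 0, 0, 0, 0, 0]
    - [-1, 0, 0, 0, 0, 0, 0]
    - [-1, 0, 0, 0, 0, 0, 0]
    - [-1, 0, 0, 0, 0, 0, 0]
    - [-1, 0, 0, 0, 0, 0, 0]
  grip_force: 10

```text
time_s: 17.4
ee_pos: [0.5252, -0.2334, 0.1514]
eef_rot: [3.141, -0.001, -0.245]
force: [-1.4, 1.4, 5.1]
grip_width: 0.012
grip_force: 10.0
```

move_arm:
  targets:
    - [-1, 0, 0, 0, 0, 0, 0]
    - [-1, 0, 0, 0, 0, 0, 0]
    - [-1, 0, 0, 0, 0, 0, 0]
    - [-1, 0, 0, 0, 0, 0, 0]
    - [-1, 0, 0, 0, 0, 0, 0]
    - [-1, 0, 0, 0, 0, 0, 0]
  grip_force: 40

```text
time_s: 18.0
ee_pos: [0.5252, -0.2334, 0.1514]
eef_rot: [3.141, -0.001, -0.245]
force: [-2.0, 1.2, 5.2]
grip_width: 0.0113
grip_force: 40.0
```

move_arm:
  targets:
    - [-1, 0, 0, -0.01, 0, 0, -0.01]
    - [-1, 0, 0, -0.01, 0, 0, -0.03]
    - [-1, 0, 0, -0.01, 0, 0, -0.06]
    - [-1, 0, 0, -0.01, 0, 0, -0.1]
    - [-1, 0, 0, -0.01, 0, 0, -0.15]
    - [-1, 0, 0, -0.01, 0, 0, -0.21]
    - [-1, 0, 0, -0.01, 0, 0, -0.27]
    - [-1, 0, 0, -0.01, 0, 0, -0.33]
    - [-1, 0, 0, -0.01, 0, 0, -0.39]
    - [-1, 0, 0, -0.01, 0, 0, -0.45]
    - [-1, 0, 0, -0.01, 0, 0, -0.51]
    - [-1, 0, 0, -0.01, 0, 0, -0.57]

```text
time_s: 19.2
ee_pos: [0.525, -0.2334, 0.1514]
eef_rot: [3.141, -0.0, 0.329]
force: [-0.8, 0.2, 0.7]
grip_width: 0.0119
grip_force: 40.0
```

move_arm:
  targets:
    - [-1, 0, 0, 0, 0, 0, -0.06]
    - [-1, 0, 0, 0, 0, 0, -0.12]
    - [-1, 0, 0, 0, 0, 0, -0.18]
    - [-1, 0, 0, 0, 0, 0, -0.24]
    - [-1, 0, 0, 0, 0, 0, -0.3]
    - [-1, 0, 0, 0, 0, 0, -0.36]
    - [-1, 0, 0, 0, 0, 0, -0.42]
    - [-1, 0, 0, 0, 0, 0, -0.48]
    - [-1, 0, 0, 0, 0, 0, -0.54]
    - [-1, 0, 0, 0, 0, 0, -0.6]
    - [-1, 0, 0, 0, 0, 0, -0.66]
    - [-1, 0, 0, 0, 0, 0, -0.72]

```text
time_s: 20.4
ee_pos: [0.525, -0.2334, 0.1514]
eef_rot: [3.141, -0.0, 1.049]
force: [0.4, -0.2, -0.1]
grip_width: 0.0115
grip_force: 40.0
```

move_arm:
  targets:
    - [-1, 0, 0, 0, 0, 0, -0.06]
    - [-1, 0, 0, 0, 0, 0, -0.12]
    - [-1, 0, 0, 0, 0, 0, -0.17]
    - [-1, 0, 0, 0, 0, 0, -0.21]
    - [-1, 0, 0, 0, 0, 0, -0.24]
    - [-1, 0, 0, 0, 0, 0, -0.26]
    - [-1, 0, 0, 0, 0, 0, -0.275]
    - [-1, 0, 0, 0, 0, 0, -0.281]
    - [-1, 0, 0, 0, 0, 0, -0.281]
    - [-1, 0, 0, 0, 0, 0, -0.281]
    - [-1, 0, 0, 0, 0, 0, -0.281]
    - [-1, 0, 0, 0, 0, 0, -0.281]

```text
time_s: 21.6
ee_pos: [0.525, -0.2334, 0.1514]
eef_rot: [3.142, 0.0, 1.326]
force: [0.3, -0.2, 0.6]
grip_width: 0.0115
grip_force: 40.0
```

```bash
python3 -c "
from h import *
np.set_printoptions(precision=4,suppress=True)
o=dishcheck('w6'); print(o['moment'],o['grip_width'])
a=[]
for n,(r0,r1,c0,c1) in dict(scene=(200,320,110,260),side=(120,240,270,420)).items():
    im,d=ctrl.camera(n); a.append(cv2.resize(im[r0:r1,c0:c1,::-1],(400,320)))
w=cv2.resize(cv2.imread('pics/w6.png')[60:330,100:460],(373,280))
cv2.imwrite('pics/m6.png',np.vstack([np.hstack(a),np.pad(w,((0,0),(0,427),(0,0)))]))
"
```

```text
21.6 [ 0.525  -0.2334  0.1514] rot [3.1416 0.     1.3256] F [ 0.2586 -0.1513  0.6058] edge n 2305 z -0.07082825785702657 tilt deg x,y [ 0.2443 -0.0922]
edge centre -0.0005272282287478447 0.0008936779922805727 0.06427793949842453
ball 0.53 [-0.0004  0.0123 -0.069 ] [267.4, 233.7] 183
tongue 0.96 [ 0.0812 -0.0011 -0.08  ]
[-0.1097 -0.1699 -0.1082] 0.011515561159711581
```

View pics/m6.png

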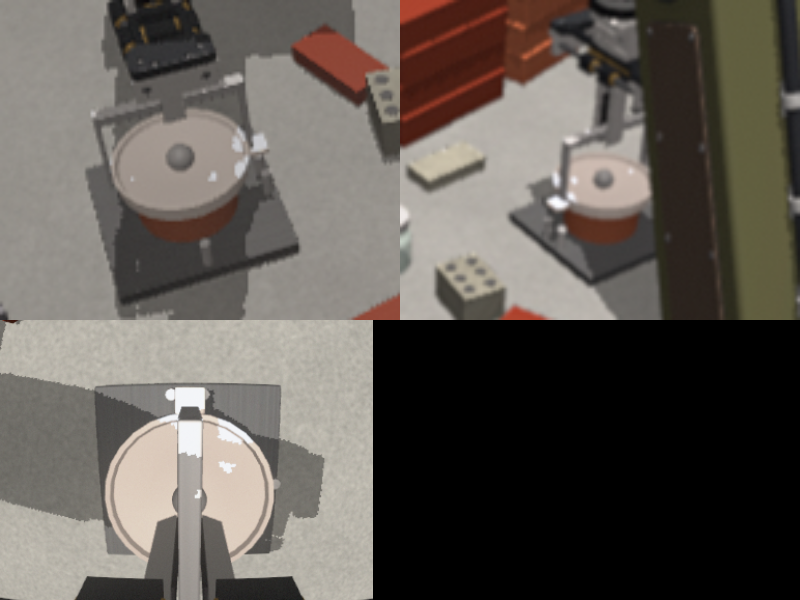

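The tongue lies midway between the two studs: studs at about (171,395) and (207,395) in the wrist crop, tongue at (190,395). The ball is centred at (190,498) and the dish sits on the rim. One light press to keep it seated, then hand in.

move_arm:
  targets:
    - [-1, 0, 0, 0.005, 0, 0, 0]
    - [-1, 0, 0, 0.01, 0, 0, 0]
    - [-1, 0, 0, 0.01, 0, 0, 0]
    - [-1, 0, 0, 0.01, 0, 0, 0]
    - [-1, 0, 0, 0.01, 0, 0, 0]
    - [-1, 0, 0, 0.01, 0, 0, 0]
    - [-1, 0, 0, 0.01, 0, 0, 0]
    - [-1, 0, 0, 0.01, 0, 0, 0]
    - [-1, 0, 0, 0.01, 0, 0, 0]
    - [-1, 0, 0, 0.01, 0, 0, 0]

```text
time_s: 22.85
ee_pos: [0.525, -0.2334, 0.1514]
eef_rot: [3.141, 0.0, 1.326]
force: [-1.7, 0.1, 5.1]
grip_width: 0.0118
grip_force: 40.0
```

```bash
python3 -c "
from h import *
o=ctrl.get_obs(); print(o['ee_pos'],o['force'],o['eef_rot']); print(ctrl.hand_in())"
```

```text
[ 0.52497444 -0.23336954  0.1513929 ] [-1.66149572  0.09275169  5.12268246] [3.14130034e+00 1.27118752e-04 1.32576947e+00]
the job is handed in; nothing more can be done
None
```

The job is handed in, with no verdict shown: the dish rested over the single stud for about 2 s, was turned to point over the pair, and is seated, level to about 0.3°, ball centred and bar still gripped, at about 23 s.

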